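# Register the brake cylinder and hold its rod drawn

### The arm

A 6-joint arm with a two-finger parallel gripper is mounted at the origin on the work surface. World frame = base frame: x ahead of the robot, y to its left, z up, the work surface at z = 0. Lengths are in m, angles in degrees, forces in N, time in s.
With the tool pointing down it reaches from about 0.4 to 0.825 m from the base axis. Payload 7 kg.
Tool frame: the origin (TCP) lies between the finger pads; the fingertips stand 25 mm ahead of it and the grasp point (between the pads) lies 6 mm ahead of it; z points along the fingers, y is the line along which they close (so a half turn about z gives the same grasp; the last joint's range is limited). The gripper opens to 88 mm and grips with 3 to 60 N. Pads are 19 mm wide; open, the fingers measure 130 mm over their backs; the gripper's body (78 mm by 193 mm) begins 47 mm behind the grasp point.
Start: joints at [87.496, 20.546, 0.682, 0, -70.136, -16.507], TCP at [0.22, 0.638, 0.252] pointing down, gripper open.
Joint ranges: [-176.03, 176.03], [-82.01, 121.73], [-58.28, 71.71], [-173.87, 95.51], [-174.79, -0.11], [-173.66, 173.66]. Speed limits (degrees/s): [136.94, 136.94, 172.46, 180, 180, 180].

### API

Orientations are given as [roll, pitch, yaw] about the fixed x, y, z axes, in that order (R = Rz(yaw) Ry(pitch) Rx(roll)).
In Python, from plant import r gives the robot as it stands.
- The arm moves only by the shell command python3 -m crank 'ROWS' [FORCE]. ROWS is JSON, a list of rows, each a list of 3 entries, a list of its own where there are three numbers: the turn, a rotation vector about the tool's x, y, z in degrees, then the shift along the tool's x, y, z in cm, then the closure, from -1 (fully open) to 1 (shut). In form: [[[wx, wy, wz], [dx, dy, dz], fingers], ...]. A call has 1 to 8 rows; each row shifts and turns the commanded pose from where the row before left it, along the tool's axes as they then stand; what a row does not reach is not made up. A row lasts 1/10 s, in which the tool goes at most 50 mm and 8.59 degrees, less where a joint would pass 70% of its speed; a pose out of reach is approached as far as the arm can. A call with a gripper value outside its range is refused whole. The fingers move at their own pace and stop on an object; FORCE is the grip in N (left out, the last holds). Time passes only in rows, so rows that do not move let the fingers close. It gives the time, the measured TCP pose, the force, the opening and the grip force at its end, in the units of the state.
- r.get_state(): the state, without advancing time (a new reading comes with each control period).
- r.capture(name): name is "scene" or "top" or "wrist"; returns a dict with "color" (420x560x3 uint8, red, green, blue), "range_z" (420x560 float32, m along the optical axis (not along the pixel's ray), 0 where there is no reading), "intrinsics" (3x3 intrinsics, pixels), "world_from_camera" (4x4, takes a point from camera to world coordinates); the wrist camera has in their place "hand_eye" (4x4, takes a point from camera to tool coordinates, whose origin is the TCP and whose axes are the flange's). Camera axes: x right, y down, z forward; pixel columns grow to the right and rows downward; lengths in m; the calibration is good to about 2 mm. A picture is of the moment at which its call begins: read the wrist's pose just before it.
- r.close_job(): hands the job in; it is judged then, once.
The state is a dict: "time_s": time; "joints": joint angles; "qd": joint speeds; "joint_torque": joint torques, N m; "tcp_pos": TCP position; "eef_rot": TCP orientation; "contact_force": force on the tool from outside, world axes, zero at the start; "moment": the same for the moment, N m; "gripper_width": finger opening in m; "gripper_force": force on a finger pad.
Only numpy, scipy, OpenCV 4.12 (cv2) and the standard library are available. Lean on these libraries where they do the work, as an engineer would, in place of code of your own. Each camera call takes 0.05 s, during which the arm holds its last target. There are 200 camera calls.

### The job

Slide the blue block across the steel stop plate until it sits flush against both black stop rails, its rod still fully down. Then grip the rod's orange head and draw the rod straight up out of its snug bore, without lifting, tipping or shifting the block, until the whole yellow band is clear of the block but the red band below it is still hidden. Finish holding the rod still there by its head, without touching the block, so a helper can fit the clip; leave the wrench, roller, hub and socket where they are.

Things in the scene. Friction and masses are not known exactly. Their poses are not given: they have to be found in the camera images.
- stop_plate: Fixed steel plate 200 x 200 x 6 mm on the bench, z up, origin at the centre of its underside; yaw about -40 to +17 degrees. Two black stop rails 18 mm thick stand on it, their tops 46 mm above the bench: one with its inner face at plate x = +75 mm (y -95 to +95), the other with its inner face at plate y = +75 mm (x -74 to +74). The other two sides are open.
- seat (a point): Point on the stop plate's top face, at plate (45, 45, 6) mm, axes as the plate's: where the centre of the block's underside lies when the block is flush against both rails. The block is pushed there towards the plate's +x and +y.
- block: Blue aluminium block, 60 x 60 mm in plan, 70 mm tall, 0.5 to 0.85 kg, loose on the stop plate, origin at the centre of its underside, z up. It starts 25 to 55 mm short of each rail and turned up to 0.3 rad from the plate's axes (its x and y point the plate's way to within that). A vertical blind bore 19 mm wide, 62 mm deep, opens in the centre of its top.
- mouth (a point): Centre of the bore's mouth, on the block's top face, 70 mm above its underside (76 mm above the bench).
- rod: Loose steel rod in the bore, 0.13 to 0.25 kg, shaft 18 mm thick, z up, origin at its lower end's centre. It starts fully down, that end 8 mm above the block's underside; only gravity and friction keep it. Red band 14 to 24 mm, yellow band 42 to 54 mm above the lower end, both hidden at first: yellow is wholly out once the rod has risen 20 mm, red begins to show at 38 mm.
- head (a point): Centre of the orange head on the rod, 84 mm above the rod's lower end; axes as the rod's. The head is 26 mm along the rod's x, 16 mm along its y (the grip flats), 24 mm tall; when the rod is down it spans 10 to 34 mm above the block's top (its top 110 mm above the bench). Its yaw differs from the block's by up to 0.6 rad.
- wrench: Bystander: steel wrench lying loose on the bench beside the stop plate (its -y side), origin under its middle.
- roller: Bystander: black ribbed rubber roller, 56 mm in diameter, 60 mm tall, standing beyond the plate's +x rail. Origin at its underside.
- hub: Bystander: aluminium flanged tube, 44 mm in diameter (flange 64 mm), 68 mm tall, standing beyond the plate's +y rail. Origin at its underside.
- socket: Bystander: small steel socket, 28 mm in diameter, 35 mm tall, standing beyond the plate's +x rail. Origin at its underside.
Not all that is in view belongs to the job. Of the things like the block, leave any that is green, pink or turquoise; of the rest the larger one is meant.

How it is judged (in metres and radians):
On the way:
1. the block sits flush against both stop rails (within 2.5 mm and 0.04 rad), at rest, with the rod still down (x of block in the frame of seat between -0.0025 and 0.0025 m and y of block in the frame of seat between -0.0025 and 0.0025 m and z of block in the frame of seat below 0.002 m and angle between the x axis of block and the x axis of stop_plate, either way round below 0.04 rad and linear speed of block below 0.01 m/s and z of rod in the frame of block below 0.012 m), for 0.2 s.
At the end, for the whole second after the job is handed in: The block stands flat on the plate, within 3 mm and 0.05 rad of flush against both rails; the rod is 20 to 38 mm up from fully down (yellow band out, red band hidden), still in the bore, straight within 0.06 rad, at rest, held in the fingers with over 2 N, and the robot does not touch the block (x of block in the frame of seat between -0.003 and 0.003 m and y of block in the frame of seat between -0.003 and 0.003 m and z of block in the frame of seat below 0.002 m and angle between the x axis of block and the x axis of stop_plate, either way round below 0.05 rad and angle between block's own z axis and vertical below 0.03 rad and z of rod in the frame of block between 0.028 and 0.046 m and horizontal distance between rod and mouth below 0.004 m and angle between the z axis of rod and the z axis of block, either way round below 0.06 rad and linear speed of rod below 0.01 m/s and contact force between the fingers and rod above 2 N and contact force between each of the arm, the fingers and block below 1 N); the arm keeps its last pose, push and grip.
It fails at once if the block is lifted more than 5 mm off the plate (z of block in the frame of seat above 0.005 m).
It fails at once if the block is tipped more than 0.15 rad (angle between block's own z axis and vertical above 0.15 rad).
It fails at once if the rod is drawn more than 42 mm, well past the red band's first showing (z of rod in the frame of block above 0.05 m).
It fails at once if a bystander is moved more than 15 mm (distance of any of wrench, roller, hub, socket from where it was at the start of the episode above 0.015 m).
It also fails if it takes over 67 s, if anything falls off the work surface, if the arm or the gripper's body presses on something with over 40 N, if the wrist force passes 120 N, or if a joint passes its speed limit or range.

## Working session

There is one attempt and no reset: what is moved stays moved. The work goes in short steps, Python scripts to look and compute and a shell command to move; the robot and the scene stay as the last step left them, time stands still between calls to the robot, and variables do not carry over. Pictures are saved under pics/ and viewed, at most 10 in all, crops included, and the job is handed in when it is done.

```bash
ls; mkdir -p pics
python3 - <<'E'
from plant import r
import cv2,numpy as np
s=r.get_state();print(s)
for n in("scene","top"):
    c=r.capture(n);cv2.imwrite(f"pics/{n}0.png",c["color"][:,:,::-1]);np.savez(f"pics/{n}0.npz",**c)
    print(n,c["intrinsics"].tolist(),np.round(c["world_from_camera"],4).tolist())
E
```

```text
pics
{'time_s': 0.0, 'joints': array([ 8.74961498e+01,  2.05919010e+01,  6.34469869e-01, -1.98811550e-02,
       -7.01353852e+01, -1.65049690e+01]), 'qd': array([ 0.11493633, -0.08539245, -0.13359228,  0.02971799, -0.0142292 ,
        0.02830478]), 'joint_torque': array([-1.02189533e-03, -5.82711411e+01,  2.93067241e+01,  6.99757621e+00,
        6.96762989e-03, -1.51598069e-04]), 'tcp_pos': array([0.21975616, 0.63776139, 0.25062343]), 'eef_rot': array([ 1.79905698e+02, -8.45207045e-03, -1.90155830e+01]), 'contact_force': array([-0.55472441,  0.27926743,  0.29443865]), 'moment': array([ 0.05769319, -0.04459541,  0.01093682]), 'gripper_force': 0.0, 'gripper_width': 0.08755057999836605}
scene [[386.1075409660535, 0.0, 278.51737468874666], [0.0, 386.1075409660535, 206.3082519230547], [0.0, 0.0, 1.0]] [[-0.7947, 0.4391, -0.4191, 0.9687], [0.607, 0.5713, -0.5523, 0.435], [-0.0031, -0.6933, -0.7206, 0.6728], [0.0, 0.0, 0.0, 1.0]]
top [[468.1649496147379, 0.0, 278.7890818168813], [0.0, 468.1649496147379, 217.35609036962373], [0.0, 0.0, 1.0]] [[-0.0073, -0.9923, 0.1233, 0.4826], [-1.0, 0.0065, -0.0073, -0.0014], [0.0065, -0.1234, -0.9923, 1.1118], [0.0, 0.0, 0.0, 1.0]]
```

View pics/top0.png

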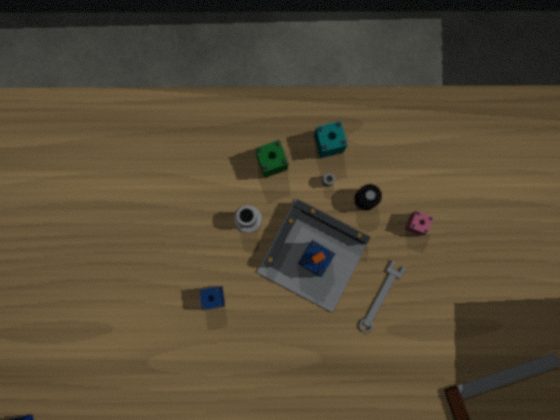

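View pics/scene0.png

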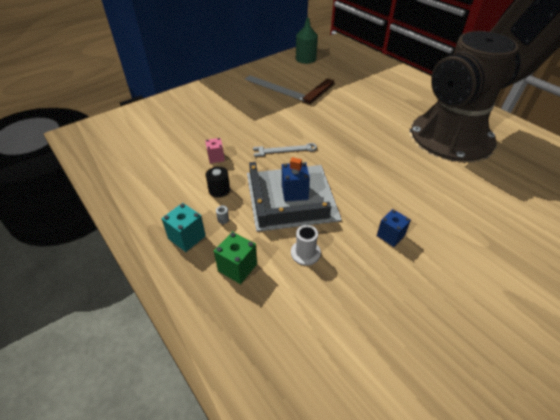

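The top view shows the plate around pixel (313,255), with its rails on the far and left sides. The block is at (317,258) with the orange head on it, and the decoy blue block is at (212,297).

```bash
cat > h.py <<'E'
import numpy as np,cv2
def cloud(c,T=None):
    z=c["range_z"];K=c["intrinsics"];v,u=np.indices(z.shape)
    P=np.stack([(u-K[0,2])/K[0,0]*z,(v-K[1,2])/K[1,1]*z,z],-1)
    T=c["world_from_camera"] if T is None else T
    return P@T[:3,:3].T+T[:3,3], z>0
def rect(p):
    (c,s,a)=cv2.minAreaRect((p[:,:2]*1000).astype(np.float32)); return np.round(c,1),np.round(s,1),round(a,1),len(p)
E
python3 - <<'E'
from h import *
c=dict(np.load("pics/top0.npz"));P,ok=cloud(c)
hsv=cv2.cvtColor(c["color"],cv2.COLOR_RGB2HSV)
v,u=np.indices(ok.shape)
roi=ok&(u>250)&(u<375)&(v>195)&(v<315)
Z=P[...,2]
print(np.percentile(Z[roi],[1,5,20,50,80,95,99]).round(4), "bench",np.median(Z[300:330,260:300]))
m=lambda a:rect(P[a])
print("plate",m(roi&(Z>.003)&(Z<.05)&(hsv[...,1]<90)))
print("railtops",m(roi&(Z>.04)&(Z<.05)))
print("blk",m(roi&(Z>.07)&(Z<.08)))
print("head",m(roi&(Z>.1)),np.median(Z[roi&(Z>.1)]))
img=cv2.resize(c["color"][190:320,230:410],None,fx=4.4,fy=4.4,interpolation=cv2.INTER_CUBIC)
cv2.imwrite("pics/topcrop.png",np.clip(img[:,:,::-1]*1.8,0,255).astype(np.uint8))
q=P[roi&(Z>.04)&(Z<.05)];np.set_printoptions(suppress=True)
E
```

```text
[-0.0044 -0.0028 -0.0006  0.0034  0.0087  0.0718  0.0792] bench -0.00033211633823826414
plate (array([524.7, -84.9]), array([289. , 270.6]), 5.1, 6056)
railtops (array([580.3, -97.3]), array([179.5, 280.7]), 26.6, 1173)
blk (array([560.5, -27.3]), array([211.2,  60.1]), 58.2, 635)
head (array([520.7, -91.6]), array([15.9, 26. ]), 33.0, 95) 0.1091714995280646
```

View pics/topcrop.png

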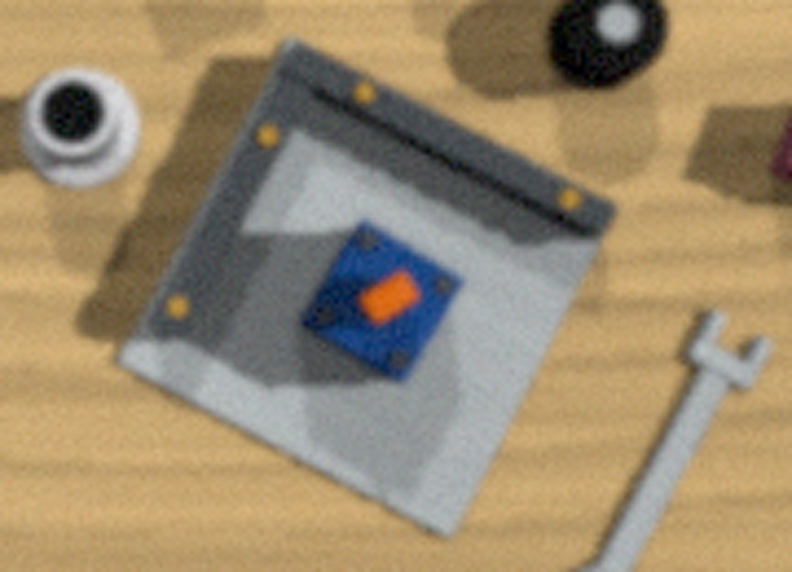

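The enlarged crop shows the +x rail running from (290,45) to (610,210). The +y rail runs from (290,45) to (120,362), and the block is at (385,300). That puts the plate's yaw near -27°, with the +x rail on the far side and the +y rail on the left.

Run:
```python
from h import *
c=dict(np.load("pics/top0.npz"));P,ok=cloud(c)
hsv=cv2.cvtColor(c["color"],cv2.COLOR_RGB2HSV)
K=c["intrinsics"];T=c["world_from_camera"]
def onp(u,v,z):
    d=T[:3,:3]@np.array([(u-K[0,2])/K[0,0],(v-K[1,2])/K[1,1],1]);return (T[:3,3]+d*(z-T[2,3])/d[2])[:2]*1000
cr=lambda x,y,z:onp(230+x/4.4-.5,190+y/4.4-.5,z)
for n,a in dict(bot=(450,537,.006),left=(118,362,.006),c_top=(290,40,.046),railR=(614,208,.046),
  bolt1=(364,92,.046),bolt2=(570,198,.046),bolt3=(267,135,.046),bolt4=(178,306,.046)).items(): print(n,cr(*a).round(1))
Z=P[...,2];v,u=np.indices(ok.shape)
roi=ok&(u>255)&(u<372)&(v>198)&(v<312)
def big(m):
    n,l,s,_=cv2.connectedComponentsWithStats(m.astype(np.uint8),connectivity=4);return l==1+s[1:,4].argmax()
print("rails",rect(P[big(roi&(Z>.036)&(Z<.055))]))
bl=big(roi&(Z>.068)&(Z<.085));print("blk",rect(P[bl]),np.median(Z[bl]))
blue=big(roi&(hsv[...,0]>95)&(hsv[...,0]<130)&(hsv[...,1]>130)&(Z>.06)&(Z<.09));print("blue",rect(P[blue]))
h=big(roi&(Z>.1));print("head",rect(P[h]))
o=big(roi&((hsv[...,0]<14))&(hsv[...,1]>180));print("orange",rect(P[o]),o.sum(), np.median(P[o],0))
pl=big(roi&(Z>.001)&(Z<.012)&(hsv[...,1]<70));print("plate",rect(P[pl]),np.median(Z[pl]))
```

```text
bot [ 398.6 -131.1]
left [491.7  44.1]
c_top [658.4 -47.9]
railR [ 569.  -215.2]
bolt1 [630.6 -86.3]
bolt2 [ 574.3 -192.4]
bolt3 [608.3 -35.3]
bolt4 [519.8  11.5]
rails (array([541. , -95.3]), array([189.4, 166.5]), 62.4, 1198)
blk (array([520.7, -91.5]), array([60.1, 60.1]), 58.2, 648) 0.07622426843810692
blue (array([520.3, -90.7]), array([58.6, 58.6]), 59.3, 477)
head (array([520.7, -91.6]), array([15.9, 26. ]), 33.0, 95)
orange (array([520.6, -91.7]), array([14.2, 24.2]), 25.6, 68) 68 [ 0.52118708 -0.09170771  0.10958326]
plate (array([530.5, -89.7]), array([202.9, 198.5]), 61.7, 5002) 0.005821122659275257
```

```bash
python3 -m crank '[[[0,0,0],[3.26,3.70,0],-1],[[0,0,0],[3.26,3.70,0],-1],[[0,0,0],[3.26,3.70,0],-1],[[0,0,0],[3.26,3.70,0],-1],[[0,0,0],[3.26,3.70,0],-1],[[0,0,0],[3.26,3.70,0],-1],[[0,0,0],[3.26,3.70,0],-1],[[0,0,0],[3.26,3.70,0],-1]]'
python3 -m crank '[[[0,0,0],[3.26,3.70,0],-1],[[0,0,0],[3.26,3.70,0],-1],[[0,0,0],[3.26,3.70,0],-1],[[0,0,0],[3.26,3.70,0],-1],[[0,0,0],[3.26,3.70,0],-1],[[0,0,0],[3.26,3.70,0],-1],[[0,0,0],[3.26,3.70,0],-1],[[0,0,0],[3.26,3.70,0],-1]]'
python3 -m crank '[[[0,0,6.4],[0,0,0],-1],[[0,0,6.4],[0,0,0],-1],[[0,0,0],[0,0,0],-1],[[0,0,0],[0,0,0],-1],[[0,0,0],[0,0,0],-1]]'
cat >> h.py <<'E'
from scipy.spatial.transform import Rotation as R
def wrist(r,name):
    s=r.get_state();c=r.capture("wrist")
    T=np.eye(4);T[:3,:3]=R.from_euler("xyz",s["eef_rot"],degrees=True).as_matrix();T[:3,3]=s["tcp_pos"]
    T=T@c["hand_eye"];c["world_from_camera"]=T;np.savez(f"pics/{name}.npz",**c)
    cv2.imwrite(f"pics/{name}.png",np.clip(c["color"][:,:,::-1]*1.5,0,255).astype(np.uint8));return s,c
def big(m):
    n,l,s,_=cv2.connectedComponentsWithStats(m.astype(np.uint8),connectivity=4);return l==1+s[1:,4].argmax()
def report(c):
    P,ok=cloud(c);hsv=cv2.cvtColor(c["color"],cv2.COLOR_RGB2HSV);Z=P[...,2]
    near=ok&(np.hypot(P[...,0]-.53,P[...,1]+.09)<.16)
    for n,a,b in(("head",.1,.15),("blk",.066,.085),("rails",.040,.052),("plate",.002,.010)):
        m=near&(Z>a)&(Z<b)
        if m.sum()>30: m=big(m);print(n,rect(P[m]),Z[m].mean().round(4))
E
python3 - <<'E'
from plant import r
from h import *
s,c=wrist(r,"w1");print(s["tcp_pos"],s["eef_rot"],s["joints"]);report(c)
E
```

```text
time_s: 0.9
tcp_pos: [0.3701, 0.2713, 0.2515]
eef_rot: [-180.0, 0.0, -19.0]
contact_force: [1.3, 0.5, 1.2]
gripper_width: 0.0876
gripper_force: 0.0
time_s: 1.7
tcp_pos: [0.5204, -0.0936, 0.2515]
eef_rot: [-180.0, 0.0, -19.0]
contact_force: [2.1, 1.3, 0.7]
gripper_width: 0.0872
gripper_force: 0.0
time_s: 2.2
tcp_pos: [0.5201, -0.0911, 0.2516]
eef_rot: [-180.0, -0.0, -31.6]
contact_force: [-0.2, 0.7, 0.5]
gripper_width: 0.0875
gripper_force: 0.0
[ 0.52011327 -0.09109696  0.25158156] [-1.79998336e+02 -2.16377862e-04 -3.16261346e+01] [ 1.13638319e+01  6.66785641e+00 -1.77578486e+01 -1.17493145e-03
 -6.55730019e+01  4.70105194e+01]
head (array([519.9, -90.4]), array([15.9, 26.5]), 33.0, 640) 0.1101
blk (array([519.7, -90.4]), array([60.1, 60.9]), 58.6, 3500) 0.0772
rails (array([ 605.7, -128.5]), array([189.4,  18.1]), 61.9, 4227) 0.0473
plate (array([517.6, -83.6]), array([201.4, 181.2]), 61.4, 19765) 0.0071
```

View pics/w1.png

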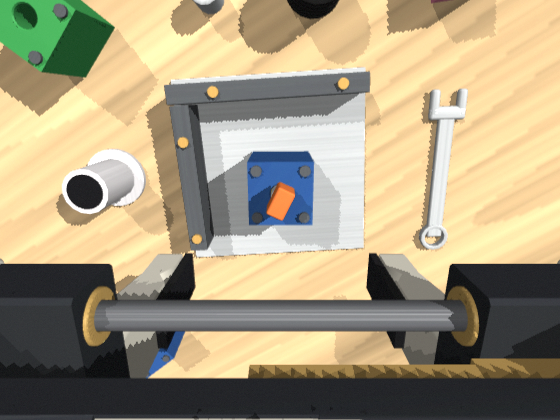

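The wrist view shows the block at (280,190) centred below the gripper. The rails are at the top (270,87) and left (190,190), with the bystanders clear. Sizes and heights match what was given. I'll straddle the top of the block and grip it.

```bash
python3 -m crank '[[[0,0,0],[0,-0.07,4],-1],[[0,0,0],[0,0,4],-1],[[0,0,0],[0,0,4],-1],[[0,0,0],[0,0,3],-1],[[0,0,0],[0,0,2],-1],[[0,0,0],[0,0,0.7],-1],[[0,0,0],[0,0,0],-1],[[0,0,0],[0,0,0],-1]]' 15
python3 -m crank '[[[0,0,0],[0,0,0],0.2],[[0,0,0],[0,0,0],0.4],[[0,0,0],[0,0,0],0.4],[[0,0,0],[0,0,0],0.4],[[0,0,0],[0,0,0],0.4],[[0,0,0],[0,0,0],0.4],[[0,0,0],[0,0,0],0.4],[[0,0,0],[0,0,0],0.4]]' 15
```

```text
time_s: 3.05
tcp_pos: [0.5214, -0.0906, 0.0756]
eef_rot: [-180.0, -0.1, -31.7]
contact_force: [0.1, -0.3, 0.2]
gripper_width: 0.0877
gripper_force: 0.0
time_s: 3.85
tcp_pos: [0.5206, -0.091, 0.075]
eef_rot: [-180.0, -0.0, -31.8]
contact_force: [-2.6, 0.1, 5.8]
gripper_width: 0.0596
gripper_force: 15.0
```

```bash
python3 -m crank '[[[0,0,-1.9],[0,0,0],0.4],[[0,0,-1.8],[0,0,0],0.4],[[0,0,0],[0,0,0],0.4],[[0,0,0],[0.7,-0.65,0],0.4],[[0,0,0],[0.7,-0.65,0],0.4],[[0,0,0],[0.7,-0.65,0],0.4],[[0,0,0],[0,0,0],0.4]]'
python3 -m crank '[[[0,0,0],[0.7,-0.65,0],0.4],[[0,0,0],[0.7,-0.65,0],0.4],[[0,0,0],[0.7,-0.65,0],0.4],[[0,0,0],[0.7,-0.65,0],0.4],[[0,0,0],[0.2,-0.3,0],0.4],[[0,0,0],[0,0,0],0.4],[[0,0,0],[0,0,0],0.4]]'
python3 - <<'E'
from plant import r
from h import *
s,c=wrist(r,"w2");print(s["tcp_pos"],s["eef_rot"]);report(c)
E
```

```text
time_s: 4.55
tcp_pos: [0.5463, -0.0843, 0.0741]
eef_rot: [179.8, 0.2, -28.2]
contact_force: [-6.7, -0.6, 8.1]
gripper_width: 0.0598
gripper_force: 15.0
time_s: 5.25
tcp_pos: [0.5864, -0.0728, 0.0739]
eef_rot: [179.8, 0.2, -28.2]
contact_force: [-5.4, -2.5, 4.1]
gripper_width: 0.0597
gripper_force: 15.0
[ 0.58643781 -0.07284261  0.07388894] [179.84649213   0.18361969 -28.20444709]
head (array([598.5, -79. ]), array([165.4,  51.3]), 61.7, 53003) 0.1347
blk (array([597., -78.]), array([95.6, 33.5]), 60.4, 11469) 0.0767
rails (array([ 606.1, -126.2]), array([192.7,  51.3]), 71.9, 17133) 0.047
plate (array([ 540.7, -147.9]), array([110.9,  55.7]), 61.8, 9708) 0.0071
```

View pics/w2.png

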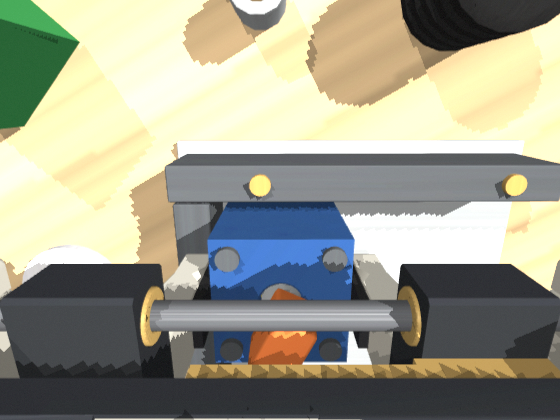

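The block is gripped square between the fingers, with the +x rail just ahead at (330,180). About 4–5 mm remain on each axis, so I'll nudge while watching the force.

```bash
python3 -m crank '[[[0,0,0],[0.1,-0.1,0],0.4],[[0,0,0],[0.1,-0.1,0],0.4],[[0,0,0],[0.1,-0.1,0],0.4],[[0,0,0],[0,0,0],0.4],[[0,0,0],[0,0,0],0.4]]'
python3 -m crank '[[[0,0,0],[0.1,0,0],0.4],[[0,0,0],[0,0,0],0.4],[[0,0,0],[0,0,0],0.4]]'
python3 -m crank '[[[0,0,0],[0.1,0,0],0.4],[[0,0,0],[0,0,0],0.4],[[0,0,0],[0,0,0],0.4]]'
```

```text
time_s: 5.8
tcp_pos: [0.5891, -0.072, 0.0739]
eef_rot: [179.8, 0.3, -28.2]
contact_force: [-9.5, -3.5, 8.6]
gripper_width: 0.06
gripper_force: 15.0
time_s: 6.1
tcp_pos: [0.5895, -0.0722, 0.074]
eef_rot: [179.8, 0.3, -28.2]
contact_force: [-11.2, 0.5, 12.8]
gripper_width: 0.0599
gripper_force: 15.0
time_s: 6.4
tcp_pos: [0.5902, -0.0726, 0.0741]
eef_rot: [179.8, 0.4, -28.2]
contact_force: [-13.5, -0.8, 12.6]
gripper_width: 0.0599
gripper_force: 15.0
```

```bash
python3 -m crank '[[[0,0,0],[0.1,-0.1,0],0.4],[[0,0,0],[0,-0.1,0],0.4],[[0,0,0],[0,0,0],0.4],[[0,0,0],[0,0,0],0.4]]'
python3 -m crank '[[[0,0,0],[0.1,-0.1,0],0.4],[[0,0,0],[0,-0.05,0],0.4],[[0,0,0],[0,0,0],0.4],[[0,0,0],[0,0,0],0.4]]'
python3 - <<'E'
from plant import r
from h import *
s,c=wrist(r,"w3");print(s["tcp_pos"],s["contact_force"])
d=np.array(s["tcp_pos"][:2])*1000-[592.5,-70.4];a=np.radians(-28.1);print("plate offset",d@[np.cos(a),np.sin(a)],d@[-np.sin(a),np.cos(a)])
P,ok=cloud(c);hsv=cv2.cvtColor(c["color"],cv2.COLOR_RGB2HSV)
d=P*1000-[531.6,-88.9,0];px=d[...,0]*np.cos(a)+d[...,1]*np.sin(a);py=-d[...,0]*np.sin(a)+d[...,1]*np.cos(a)
Z=P[...,2];m=(Z>.07)&(Z<.083)&(hsv[...,0]>100)&(hsv[...,0]<130)&(hsv[...,1]>120)
print("blk px max",np.percentile(px[m],[95,99,99.8]),"py",np.percentile(py[m],[.2,1,99,99.8]))
m=(Z>.042)&(Z<.052)&(abs(py)<90)&(px>60)&(hsv[...,1]<90);print("rail x",np.percentile(px[m],[.5,2,98,99.5]))
E
```

```text
time_s: 6.8
tcp_pos: [0.5925, -0.0717, 0.0742]
eef_rot: [179.7, 0.3, -28.2]
contact_force: [-10.0, -3.5, 10.4]
gripper_width: 0.0597
gripper_force: 15.0
time_s: 7.2
tcp_pos: [0.5937, -0.0712, 0.0742]
eef_rot: [179.7, 0.3, -28.2]
contact_force: [-11.3, -3.7, 12.2]
gripper_width: 0.0598
gripper_force: 15.0
[ 0.59370719 -0.07117593  0.07415246] [-11.2508148   -3.67896289  12.15515534]
plate offset 1.4303707763469846 -0.11586841142875791
blk px max [73.34123096 73.64993066 73.80483896] py [15.17357796 15.61211736 74.65868989 74.98365305]
rail x [ 62.41462093  68.05524928 158.98754136 165.03712334]
```

View pics/w3.png

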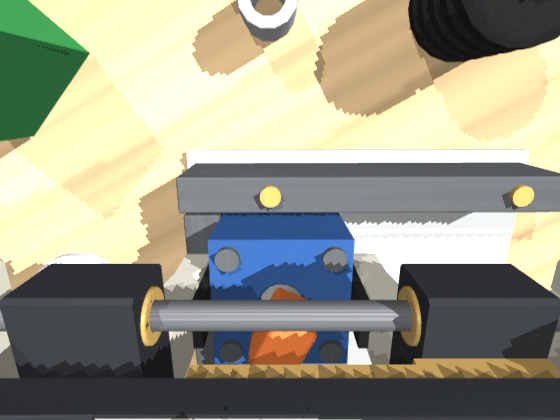

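```bash
for i in 1; do python3 -m crank '[[[0,0,0],[0.1,0,0],0.4],[[0,0,0],[0,0,0],0.4],[[0,0,0],[0,0,0],0.4]]'
python3 -m crank '[[[0,0,0],[0.1,0,0],0.4],[[0,0,0],[0,0,0],0.4],[[0,0,0],[0,0,0],0.4]]'
python3 -m crank '[[[0,0,0],[0,-0.1,0],0.4],[[0,0,0],[0,0,0],0.4],[[0,0,0],[0,0,0],0.4]]'
python3 -m crank '[[[0,0,0],[0,-0.1,0],0.4],[[0,0,0],[0,0,0],0.4],[[0,0,0],[0,0,0],0.4]]'; done | egrep 'tcp|contact'
cat >> h.py <<'E'
def chk(r,name):
    s,c=wrist(r,name);print(s["tcp_pos"],s["eef_rot"],s["contact_force"])
    d=np.array(s["tcp_pos"][:2])*1000-[592.5,-70.4];a=np.radians(-28.1);B=np.array([[np.cos(a),np.sin(a)],[-np.sin(a),np.cos(a)]])
    print("tcp plate offset",B@d,"F plate",B@s["contact_force"][:2])
    P,ok=cloud(c);hsv=cv2.cvtColor(c["color"],cv2.COLOR_RGB2HSV)
    q=(P[...,:2]*1000-[531.6,-88.9])@B.T;px,py=q[...,0],q[...,1]
    Z=P[...,2];m=(Z>.07)&(Z<.083)&(hsv[...,0]>100)&(hsv[...,0]<130)&(hsv[...,1]>120)
    print("blk px max",np.percentile(px[m],[95,99,99.8]),"py",np.percentile(py[m],[.2,1,99,99.8]))
E
python3 - <<'E'
from plant import r
from h import *
chk(r,"w4")
E
```

```text
tcp_pos: [0.5942, -0.0714, 0.0742]
contact_force: [-13.7, -3.0, 14.6]
tcp_pos: [0.5949, -0.0719, 0.0743]
contact_force: [-13.6, -2.7, 15.5]
tcp_pos: [0.595, -0.0718, 0.0742]
contact_force: [-14.6, -6.9, 15.5]
tcp_pos: [0.595, -0.0717, 0.0742]
contact_force: [-15.8, -10.9, 15.2]
[ 0.59503471 -0.0717478   0.07419709] [179.55243467   0.42678454 -28.23944729] [-15.79321505 -10.92175756  15.24263577]
tcp plate offset [2.870767   0.00495132] F plate [ -8.78734172 -17.0731677 ]
blk px max [74.50687433 74.81640477 75.01506607] py [15.22132343 15.64824416 74.69180959 75.07991888]
```

The +y side is seated: the force rose while the tool stayed put. +x next.

```bash
python3 -m crank '[[[0,0,0],[0.1,0,0],0.4],[[0,0,0],[0.1,0,0],0.4],[[0,0,0],[0,0,0],0.4],[[0,0,0],[0,0,0],0.4]]' | egrep 'tcp|contact'
python3 - <<'E'
from plant import r
from h import *
chk(r,"w5")
E
```

```text
tcp_pos: [0.5957, -0.0722, 0.074]
contact_force: [-18.7, -6.1, 20.0]
[ 0.59572531 -0.07218299  0.07404417] [179.5307453    0.53878469 -28.25781032] [-18.7097875   -6.05973992  19.98356292]
tcp plate offset [ 3.68494003 -0.05366307] F plate [-13.65019671 -14.15799159]
blk px max [74.98881066 75.32407938 75.54691806] py [15.18061276 15.61817464 74.63761975 75.01870024]
```

```bash
python3 -m crank '[[[0,0,0],[0.1,0,0],0.4],[[0,0,0],[0.1,0,0],0.4],[[0,0,0],[0,0,0],0.4],[[0,0,0],[0,0,0],0.4]]' | egrep 'tcp|contact'
python3 - <<'E'
from plant import r
from h import *
chk(r,"w6")
E
```

```text
tcp_pos: [0.5973, -0.073, 0.0739]
contact_force: [-19.1, -6.1, 17.9]
[ 0.59734018 -0.07299372  0.07389401] [179.53271224   0.55648567 -28.25613016] [-19.08967494  -6.09152537  17.91424413]
tcp plate offset [ 5.49132599 -0.00820625] F plate [-13.9703343  -14.36496188]
blk px max [76.07761463 76.44083735 76.64882355] py [15.26295243 15.71845495 74.69095793 75.07701254]
```

Run:
```python
from h import *
a=np.radians(-28.1);B=np.array([[np.cos(a),np.sin(a)],[-np.sin(a),np.cos(a)]])
for n in("w3","w6"):
    c=dict(np.load(f"pics/{n}.npz"));P,ok=cloud(c);q=(P[...,:2]*1000-[531.6,-88.9])@B.T
    print(n)
    for v in range(150,285,3):
        print(v,q[v,300].round(1),(P[v,300,2]*1000).round(1),c["color"][v,300],end=" | ")
    print()
c=dict(np.load("pics/w6.npz"));cv2.imwrite("pics/w6crop.png",cv2.resize(np.clip(c["color"][150:300,150:400,::-1]*1.8,0,255).astype(np.uint8),None,fx=3,fy=3,interpolation=cv2.INTER_CUBIC))
```

```text
w3
150 [99.9 33.2] 5.1 [167 169 168] | 153 [98.4 33.3] 6.7 [193 194 194] | 156 [96.5 33.2] 5.8 [191 193 193] | 159 [95.1 33.3] 8.1 [198 201 200] | 162 [93.3 33.3] 7.5 [168 169 168] | 165 [92.9 33.7] 15.1 [61 61 64] | 168 [92.9 34.2] 24.3 [61 62 65] | 171 [92.8 34.7] 32.0 [61 63 65] | 174 [92.8 35.1] 39.5 [61 63 65] | 177 [92.9 35.6] 46.5 [79 81 83] | 180 [91.6 35.6] 47.4 [91 93 96] | 183 [90.1 35.5] 47.0 [90 92 95] | 186 [88.5 35.5] 46.8 [90 93 96] | 189 [87.1 35.5] 46.8 [91 93 96] | 192 [85.7 35.5] 47.3 [91 94 95] | 195 [84.1 35.4] 46.8 [90 93 96] | 198 [82.6 35.4] 46.9 [90 92 95] | 201 [81.1 35.4] 46.8 [89 92 95] | 204 [79.7 35.4] 47.1 [90 92 94] | 207 [78.3 35.4] 47.7 [90 92 94] | 210 [76.6 35.3] 47.0 [91 93 96] | 213 [71.9 34.7] 37.6 [18 30 49] | 216 [72.3 35.1] 43.7 [26 44 72] | 219 [72.  35.3] 47.3 [33 56 92] | 222 [72.5 35.6] 53.1 [33 56 92] | 225 [72.5 35.9] 57.0 [34 57 92] | 228 [72.9 36.2] 62.2 [33 56 91] | 231 [73.1 36.4] 66.4 [30 53 91] | 234 [73.3 36.7] 70.3 [32 55 91] | 237 [73.4 36.9] 74.0 [32 56 92] | 240 [73.3 37.1] 77.1 [ 51  88 145] | 243 [72.  37.1] 77.0 [ 50  86 
[... 1341 characters left out ...]
| 225 [74.3 35.5] 50.9 [30 53 87] | 228 [74.5 35.8] 55.5 [30 52 87] | 231 [74.9 36.1] 60.4 [32 53 87] | 234 [75.6 36.5] 65.7 [30 51 86] | 237 [75.4 36.6] 68.7 [30 52 87] | 240 [75.7 36.9] 72.7 [31 53 87] | 243 [76.1 37.2] 76.9 [ 51  89 147] | 246 [75.  37.2] 77.4 [ 50  88 146] | 249 [73.5 37.1] 76.9 [ 51  89 146] | 252 [72.3 37.1] 77.3 [ 51  88 146] | 255 [71.2 37.2] 77.9 [ 52  89 147] | 258 [69.6 37.1] 77.4 [ 51  88 146] | 261 [68.2 37.1] 77.3 [ 51  89 146] | 264 [66.7 37. ] 77.0 [31 54 87] | 267 [65. 37.] 76.4 [31 53 88] | 270 [64.6 37.1] 78.4 [31 53 88] | 273 [62.8 37. ] 77.6 [31 52 86] | 276 [61.3 37. ] 77.4 [29 52 86] | 279 [59.7 36.9] 77.1 [31 53 86] | 282 [58.5 36.9] 77.5 [31 52 86] |
```

View pics/w6crop.png

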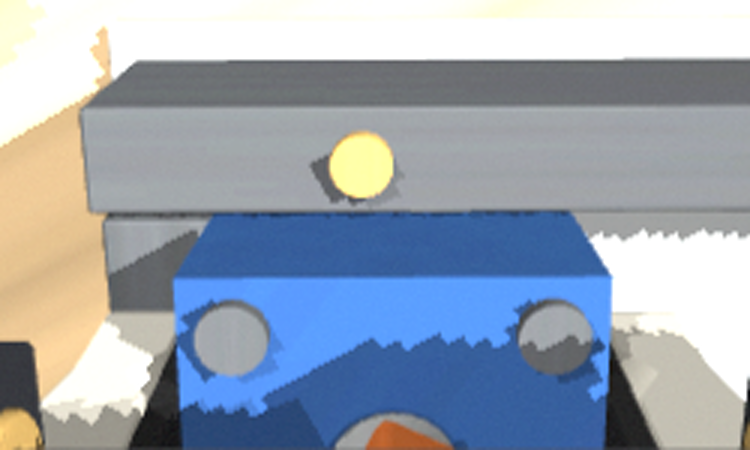

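The block's +x face leans about 0.05 rad, which I read from the depth profile. Pushing high with a firm grip is tipping it, so I'll release and let it settle flat.

```bash
python3 -m crank '[[[0,0,0],[-0.2,0.1,0],0.4],[[0,0,0],[-0.2,0.1,0],0.4],[[0,0,0],[0,0,0],0.25],[[0,0,0],[0,0,0],0.1],[[0,0,0],[0,0,0],-0.5],[[0,0,0],[0,0,0],-1],[[0,0,0],[0,0,0],-1],[[0,0,0],[0,0,0],-1]]'
python3 -m crank '[[[0,0,0],[0,0,-1],-1],[[0,0,0],[0,0,-3],-1],[[0,0,0],[0,0,-4],-1],[[0,0,0],[0,0,-4],-1],[[0,0,0],[0,0,-4],-1],[[0,0,0],[0,0,-2],-1],[[0,0,0],[0,0,0],-1],[[0,0,0],[0,0,0],-1]]'
cat >> h.py <<'E'
def chk2(r,name):
    s,c=wrist(r,name);print(s["tcp_pos"],s["eef_rot"],s["contact_force"])
    a=np.radians(-28.1);B=np.array([[np.cos(a),np.sin(a)],[-np.sin(a),np.cos(a)]])
    P,ok=cloud(c);hsv=cv2.cvtColor(c["color"],cv2.COLOR_RGB2HSV);Z=P[...,2]
    q=(P[...,:2]*1000-[531.6,-88.9])@B.T;near=ok&(abs(q).max(-1)<110)
    def rr(m):
        (c,sz,an)=cv2.minAreaRect(q[big(m)].astype(np.float32));return np.round(c,1),np.round(sz,1),round(an,1)
    print("in plate frame: blk",rr(near&(Z>.068)&(Z<.085)),"head",rr(near&(Z>.1)&(Z<.14)))
    m=near&(Z>.07)&(Z<.085)&(hsv[...,0]>100)&(hsv[...,0]<130)
    A=np.c_[q[m],np.ones(m.sum())];k=np.linalg.lstsq(A,Z[m]*1000,rcond=None)[0];print("top plane slope rad",k[:2].round(3))
    m=near&(Z>.042)&(Z<.052)
    mx=m&(abs(q[...,1])<90)&(q[...,0]>70)&(q[...,0]<97);print("rail x faces",np.percentile(q[mx][:,0],[1,50,99]).round(1),Z[mx].mean())
    my=m&(abs(q[...,0])<60)&(q[...,1]>70)&(q[...,1]<97);print("rail y faces",np.percentile(q[my][:,1],[1,50,99]).round(1))
E
python3 - <<'E'
from plant import r
from h import *
chk2(r,"w7")
E
```

```text
time_s: 10.2
tcp_pos: [0.5999, -0.0703, 0.0746]
eef_rot: [-180.0, -0.0, -28.1]
contact_force: [0.2, 0.2, -0.4]
gripper_width: 0.0842
gripper_force: 0.0
time_s: 11.0
tcp_pos: [0.5994, -0.0704, 0.2555]
eef_rot: [-179.9, -0.1, -28.1]
contact_force: [0.2, 0.6, -1.2]
gripper_width: 0.0877
gripper_force: 0.0
[ 0.59942049 -0.07042935  0.25548014] [-1.79924115e+02 -6.43670244e-02 -2.81133959e+01] [ 0.24933694  0.63844494 -1.22776232]
in plate frame: blk (array([41.2, 44.6]), array([60.7, 60. ]), 0.5) head (array([41.4, 44.7]), array([16. , 26.4]), 64.8)
top plane slope rad [-0.007  0.   ]
rail x faces [71.  83.9 93. ] 0.04711310966689985
rail y faces [75.  84.3 92.6]
```

View pics/w7.png

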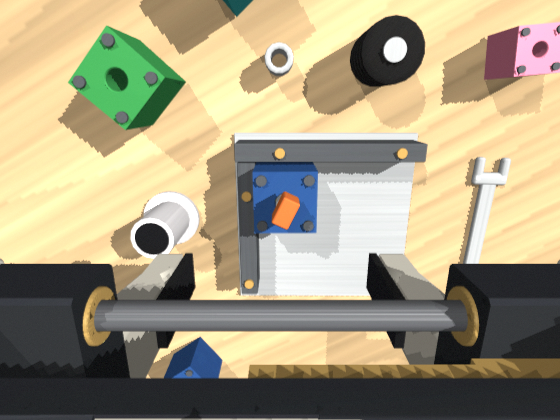

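Released, the block is flat at plate (41.2, 44.6). It is seated in y and 3.8 mm short in x. I'll push it low on its -x face with closed fingers and the tool tilted 20° so the gripper body clears the head.

```bash
python3 -m crank '[[[0,0,0],[-3.5,0.16,0],0],[[0,0,0],[-3.5,0.16,0],0.5],[[0,0,0],[0,0,5],1],[[0,0,0],[0,0,5],1],[[0,0,0],[0,0,5],1],[[0,6.7,0],[0,0,0],1],[[0,6.7,0],[0,0,0],1],[[0,6.6,0],[0,0,0],1]]' 15
python3 -m crank '[[[0,0,0],[-0.6,0,1.63],1],[[0,0,0],[-0.6,0,1.63],1],[[0,0,0],[-0.6,0,1.63],1],[[0,0,0],[0,0,0],1],[[0,0,0],[0,0,0],1]]'
python3 - <<'E'
from plant import r
from h import *
s=r.get_state();a=np.radians(-28.1);B=np.array([[np.cos(a),np.sin(a)],[-np.sin(a),np.cos(a)]])
print(B@(s["tcp_pos"][:2]*1000-[531.6,-88.9]),s["tcp_pos"][2],s["gripper_width"])
E
```

```text
time_s: 11.85
tcp_pos: [0.5408, -0.0539, 0.1066]
eef_rot: [178.8, -16.2, -28.4]
contact_force: [2.5, -3.1, 2.4]
gripper_width: 0.0291
gripper_force: 0.0
time_s: 12.35
tcp_pos: [0.5398, -0.0569, 0.0596]
eef_rot: [178.8, -16.3, -28.8]
contact_force: [-0.1, -0.7, 0.4]
gripper_width: 0.0003
gripper_force: 0.0
[-7.82434643 32.0668057 ] 0.05958131783214589 0.00025547845982517534
```

```bash
python3 -m crank '[[[0,0,-0.6],[-0.2,-0.6,0],1],[[0,0,0],[0,-0.6,0],1],[[0,0,0],[0,0,0.2],1],[[0,0,0],[0,0,0],1]]'
cat >> h.py <<'E'
def pp(r):
    s=r.get_state();a=np.radians(-28.1);B=np.array([[np.cos(a),np.sin(a)],[-np.sin(a),np.cos(a)]])
    print("PLATE",(B@(s["tcp_pos"][:2]*1000-[531.6,-88.9])).round(2),(s["tcp_pos"][2]*1000).round(2),"F",(B@s["contact_force"][:2]).round(1),s["contact_force"][2].round(1),s["eef_rot"].round(1))
E
P='from plant import r;from h import *;pp(r)'
python3 -c "$P"
python3 -m crank '[[[0,0,0],[0.15,0,0.045],1],[[0,0,0],[0.15,0,0.045],1],[[0,0,0],[0.1,0,0.03],1],[[0,0,0],[0,0,0],1],[[0,0,0],[0,0,0],1]]' >/dev/null; python3 -c "$P"
python3 -m crank '[[[0,0,0],[0.1,0,0.03],1],[[0,0,0],[0.1,0,0.03],1],[[0,0,0],[0,0,0],1],[[0,0,0],[0,0,0],1]]' >/dev/null; python3 -c "$P"
```

```text
time_s: 12.75
tcp_pos: [0.5462, -0.0431, 0.0582]
eef_rot: [178.8, -16.5, -27.9]
contact_force: [-0.8, -0.0, -0.1]
gripper_width: 0.0007
gripper_force: 0.0
PLATE [-8.67 47.29] 58.16 F [-0.7 -0.4] -0.1 [178.8 -16.5 -27.9]
PLATE [-4.68 45.97] 57.63 F [-0.3 -0.2] -0.1 [178.7 -16.4 -28. ]
PLATE [-3.17 45.95] 57.52 F [-6.2 -0.7] 4.4 [178.7 -16.4 -28. ]
```

```bash
P='from plant import r;from h import *;pp(r)'
for i in 1; do python3 -m crank '[[[0,0,0],[0.1,0,0.03],1],[[0,0,0],[0.1,0,0.03],1],[[0,0,0],[0,0,0],1],[[0,0,0],[0,0,0],1]]' >/dev/null; python3 -c "$P"
python3 -m crank '[[[0,0,0],[0.1,0,0.03],1],[[0,0,0],[0.05,0,0.015],1],[[0,0,0],[0,0,0],1],[[0,0,0],[0,0,0],1]]' >/dev/null; python3 -c "$P"
python3 -m crank '[[[0,0,0],[0.1,0,0.03],1],[[0,0,0],[0,0,0],1],[[0,0,0],[0,0,0],1]]' >/dev/null; python3 -c "$P"; done
```

```text
PLATE [-1.19 45.86] 57.47 F [-7. -0.] 5.6 [178.7 -16.4 -27.9]
PLATE [-0.24 45.83] 57.42 F [-14.1   0.3] 9.9 [178.7 -16.4 -27.9]
PLATE [-0.1  45.73] 57.32 F [-23.1   1.6] 18.2 [178.7 -16.4 -27.9]
```

A hard stop: the force rises with no motion, so the block is seated in x. Backing off to check.

```bash
python3 -m crank '[[[0,0,0],[-1.0,0,-0.3],1],[[0,0,0],[-1.5,0,-0.45],1],[[0,0,0],[1,0,-4],1],[[0,0,0],[1,0,-4],1],[[0,-6,0],[0,0,-3],1],[[0,-6,0],[0,0,-3],0],[[0,-4.4,0],[0,0,-3],-1],[[0,0,0],[0,0,0],-1]]'
python3 - <<'E'
from plant import r
from h import *
pp(r)
E
```

```text
time_s: 15.55
tcp_pos: [0.5306, -0.0339, 0.2119]
eef_rot: [178.3, -3.2, -28.9]
contact_force: [0.9, 0.1, -0.8]
gripper_width: 0.0192
gripper_force: 0.0
PLATE [-26.79  48.09] 211.92 F [0.7 0.5] -0.8 [178.3  -3.2 -28.9]
```

```bash
cat >> h.py <<'E'
def togo(r,pos,yaw):
    s=r.get_state();A=R.from_euler("xyz",s["eef_rot"],degrees=True);D=R.from_euler("xyz",[180,0,yaw],degrees=True)
    print("turn",(A.inv()*D).as_rotvec(degrees=True).round(2),"shift cm before turn",(A.inv().apply(np.array(pos)-s["tcp_pos"])*100).round(3),"after turn",(D.inv().apply(np.array(pos)-s["tcp_pos"])*100).round(3))
E
python3 - <<'E'
from plant import r
from h import *
togo(r,[.5925,-.0704,.25],-53.3); print(r.get_state()["joints"].round(1))
E
```

```text
turn [ 0.95 -3.51 24.32] shift cm before turn [ 7.385  0.304 -3.393] after turn [ 6.628 -2.777 -3.808]
[ 20.    7.6 -24.    4.2 -57.6  38.9]
```

```bash
python3 -m crank '[[[0.32,-1.17,8.1],[0,0,0],-1],[[0.32,-1.17,8.1],[0,0,0],-1],[[0.32,-1.17,8.1],[0,0,0],-1],[[0,0,0],[3.3,-1.4,-1.9],-1],[[0,0,0],[3.3,-1.4,-1.9],-1],[[0,0,0],[0,0,0],-1],[[0,0,0],[0,0,0],-1]]'
python3 - <<'E'
from plant import r
from h import *
chk2(r,"w8");togo(r,[.5925,-.0704,.25],-53.3)
E
```

```text
time_s: 16.25
tcp_pos: [0.5885, -0.0717, 0.2437]
eef_rot: [179.5, 0.1, -53.4]
contact_force: [0.2, 0.7, -0.7]
gripper_width: 0.075
gripper_force: 0.0
[ 0.58852638 -0.07166776  0.24365218] [ 1.79532596e+02  6.71543173e-02 -5.33951202e+01] [ 0.22612598  0.72647451 -0.65173268]
in plate frame: blk (array([44.8, 44.6]), array([60.2, 60.7]), 89.8) head (array([45.4, 44.5]), array([15.5, 26. ]), 64.2)
top plane slope rad [-0.003  0.   ]
rail x faces [73.8 84.1 92.9] 0.04723399407520218
rail y faces [75.  85.1 92.7]
turn [ 0.5   0.09 -0.06] shift cm before turn [ 0.205 -0.427 -0.659] after turn [ 0.206 -0.433 -0.655]
```

The block is seated at plate (44.8, 44.6), within 0.2°, flat. Now the head: descend partway, correct, then grip gently.

```bash
python3 -m crank '[[[0.5,0.1,0.2],[0,0,0],-1],[[0,0,0],[0.21,-0.43,3],-1],[[0,0,0],[0,0,4],-1],[[0,0,0],[0,0,3],-1],[[0,0,0],[0,0,0],-1],[[0,0,0],[0,0,0],-1],[[0,0,0],[0,0,0],-1],[[0,0,0],[0,0,0],-1]]' 5
python3 - <<'E'
from plant import r
from h import *
togo(r,[.5925,-.0704,.106],-53.6)
E
```

```text
time_s: 17.1
tcp_pos: [0.5946, -0.07, 0.1468]
eef_rot: [-179.7, -0.2, -53.5]
contact_force: [-0.2, -1.0, 0.1]
gripper_width: 0.0877
gripper_force: 0.0
turn [-0.26 -0.16  0.13] shift cm before turn [-0.1    0.21   4.079] after turn [-0.089  0.192  4.081]
```

```bash
python3 -m crank '[[[-0.25,-0.15,0.1],[-0.09,0.19,1.5],-1],[[0,0,0],[0,0,1.5],0],[[0,0,0],[0,0,0],0],[[0,0,0],[0,0,0],0],[[0,0,0],[0,0,0],0],[[0,0,0],[0,0,0],0]]' 5
python3 - <<'E'
from plant import r
from h import *
import time
for _ in range(1): togo(r,[.5925,-.0704,.106],-53.6)
s,c=wrist(r,"w9");togo(r,[.5925,-.0704,.106],-53.6)
E
```

```text
time_s: 17.7
tcp_pos: [0.592, -0.0706, 0.1155]
eef_rot: [179.9, 0.1, -53.6]
contact_force: [-0.1, -0.1, -0.3]
gripper_width: 0.0533
gripper_force: 0.0
turn [0.1  0.05 0.01] shift cm before turn [ 0.019 -0.055  0.949] after turn [ 0.018 -0.053  0.949]
turn [0.11 0.06 0.01] shift cm before turn [ 0.024 -0.062  0.939] after turn [ 0.023 -0.061  0.939]
```

```bash
python3 -m crank '[[[0.1,0,0],[0.02,-0.05,0.9],0],[[0,0,0],[0,0,0],0],[[0,0,0],[0,0,0],0.3],[[0,0,0],[0,0,0],0.45],[[0,0,0],[0,0,0],0.5],[[0,0,0],[0,0,0],0.55],[[0,0,0],[0,0,0],0.6]]' 5
python3 -m crank '[[[0,0,0],[0,0,0],0.65],[[0,0,0],[0,0,0],0.7],[[0,0,0],[0,0,0],0.75],[[0,0,0],[0,0,0],0.8],[[0,0,0],[0,0,0],0.9],[[0,0,0],[0,0,0],0.9],[[0,0,0],[0,0,0],0.9],[[0,0,0],[0,0,0],0.9]]' 5
```

```text
time_s: 18.45
tcp_pos: [0.5921, -0.0705, 0.1059]
eef_rot: [180.0, 0.1, -53.6]
contact_force: [-0.1, 0.3, -0.3]
gripper_width: 0.0187
gripper_force: 0.0
time_s: 19.25
tcp_pos: [0.5921, -0.0705, 0.1058]
eef_rot: [179.9, 0.1, -53.6]
contact_force: [0.5, 0.9, 0.8]
gripper_width: 0.0176
gripper_force: 5.0
```

```bash
python3 -m crank '[[[0,0,0],[0,0,0],0.9],[[0,0,0],[0,0,0],0.9],[[0,0,0],[0,0,0],0.9]]' 10
python3 -m crank '[[[0,0,0],[0,0,0],0.9],[[0,0,0],[0,0,0],0.9],[[0,0,0],[0,0,0],0.9]]' 25
```

```text
time_s: 19.55
tcp_pos: [0.5921, -0.0705, 0.1058]
eef_rot: [180.0, 0.1, -53.6]
contact_force: [0.2, -0.1, 1.1]
gripper_width: 0.017
gripper_force: 10.0
time_s: 19.85
tcp_pos: [0.5921, -0.0705, 0.1058]
eef_rot: [179.9, 0.1, -53.6]
contact_force: [-0.0, -0.6, 2.3]
gripper_width: 0.0167
gripper_force: 25.0
```

Well centred, with no side force. Draw it up slowly.

```bash
P='from plant import r;from h import *;pp(r)'
python3 -m crank '[[[0,0,0],[0,0,-0.2],0.9],[[0,0,0],[0,0,-0.2],0.9],[[0,0,0],[0,0,-0.2],0.9],[[0,0,0],[0,0,-0.2],0.9],[[0,0,0],[0,0,0],0.9]]'; python3 -c "$P"
python3 -m crank '[[[0,0,0],[0,0,-0.2],0.9],[[0,0,0],[0,0,-0.2],0.9],[[0,0,0],[0,0,-0.2],0.9],[[0,0,0],[0,0,-0.2],0.9],[[0,0,0],[0,0,-0.2],0.9],[[0,0,0],[0,0,0],0.9],[[0,0,0],[0,0,0],0.9]]'
python3 - <<'E'
from plant import r
from h import *
pp(r);c=r.capture("scene");cv2.imwrite("pics/s1.png",cv2.resize(np.clip(c["color"][130:240,210:370,::-1]*1.5,0,255).astype(np.uint8),None,fx=5,fy=5,interpolation=cv2.INTER_CUBIC))
E
```

```text
time_s: 20.35
tcp_pos: [0.5921, -0.0705, 0.1141]
eef_rot: [180.0, 0.1, -53.6]
contact_force: [-0.2, -0.2, -2.6]
gripper_width: 0.0167
gripper_force: 25.0
PLATE [44.69 44.76] 114.05 F [-0.1 -0.3] -2.6 [ 1.80e+02  1.00e-01 -5.36e+01]
time_s: 21.05
tcp_pos: [0.592, -0.0705, 0.1238]
eef_rot: [179.9, 0.1, -53.6]
contact_force: [-0.1, 0.5, -1.2]
gripper_width: 0.0163
gripper_force: 25.0
PLATE [44.64 44.71] 123.82 F [-0.4  0.4] -1.2 [ 1.799e+02  1.000e-01 -5.360e+01]
```

View pics/s1.png

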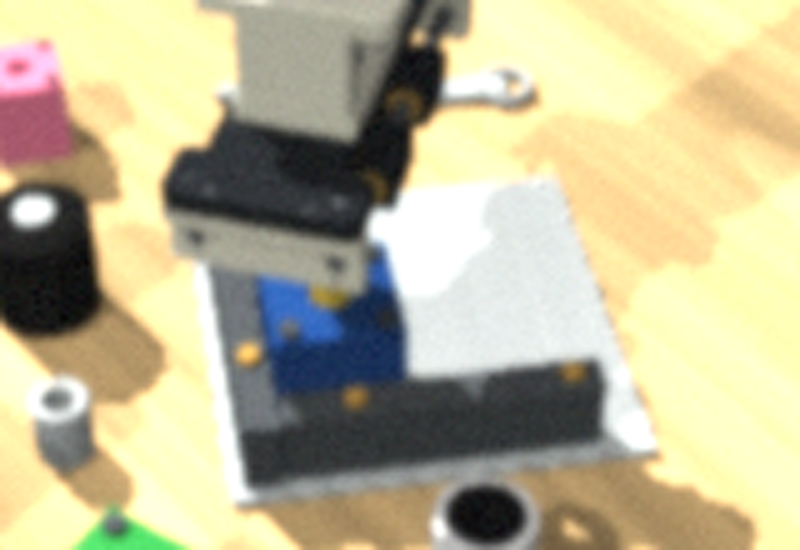

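The yellow band shows at the mouth, (330,297), and the block is still seated and flat. I'll go 11 mm further.

```bash
python3 -m crank '[[[0,0,0],[0,0,-0.2],0.9],[[0,0,0],[0,0,-0.2],0.9],[[0,0,0],[0,0,-0.2],0.9],[[0,0,0],[0,0,-0.2],0.9],[[0,0,0],[0,0,-0.2],0.9],[[0,0,0],[0,0,-0.1],0.9],[[0,0,0],[0,0,0],0.9],[[0,0,0],[0,0,0],0.9]]'
python3 -m crank '[[[0,0,0],[0,0,0],0.9],[[0,0,0],[0,0,0],0.9],[[0,0,0],[0,0,0],0.9]]' >/dev/null
python3 - <<'E'
from plant import r
from h import *
pp(r);s,c=wrist(r,"w10")
big1=np.clip(c["color"][:,:,::-1]*1.5,0,255).astype(np.uint8)
c=r.capture("scene");cr=cv2.resize(np.clip(c["color"][160:220,240:320,::-1]*1.5,0,255).astype(np.uint8),(560,420),interpolation=cv2.INTER_CUBIC)
cv2.imwrite("pics/fin.png",cv2.resize(np.hstack([big1[150:],cr[:270]]),None,fx=.71,fy=.71))
E
```

```text
time_s: 21.9
tcp_pos: [0.592, -0.0705, 0.1348]
eef_rot: [179.9, 0.1, -53.6]
contact_force: [-0.1, -0.4, -2.2]
gripper_width: 0.0163
gripper_force: 25.0
PLATE [44.6  44.66] 134.68 F [0.8 0.2] -1.6 [ 1.799e+02  1.000e-01 -5.360e+01]
```

View pics/fin.png

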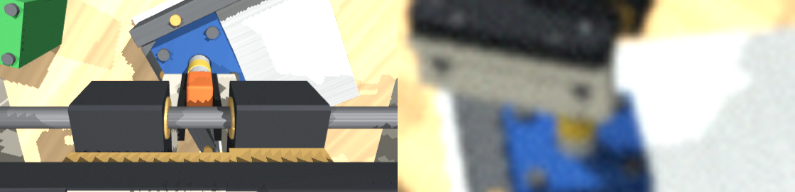

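The yellow band, at (198,65) left and (575,130) right, is out, and no red shows. The rod has risen about 29 mm with only its own weight on the wrist. Before handing in, I'll confirm the block position from the data I already have.

Run:
```python
from plant import r
from h import *
c=dict(np.load("pics/w10.npz"));P,ok=cloud(c);hsv=cv2.cvtColor(c["color"],cv2.COLOR_RGB2HSV);Z=P[...,2]
a=np.radians(-28.1);B=np.array([[np.cos(a),np.sin(a)],[-np.sin(a),np.cos(a)]]);q=(P[...,:2]*1000-[531.6,-88.9])@B.T
m=ok&(Z>.07)&(Z<.083)&(hsv[...,0]>100)&(hsv[...,0]<130)&(hsv[...,1]>120);m=big(m)
print("x",np.percentile(q[m][:,0],[.2,1,99,99.8]),"y",np.percentile(q[m][:,1],[.2,1,99,99.8]),Z[m].mean())
A=np.c_[q[m],np.ones(m.sum())];print("slope",np.linalg.lstsq(A,Z[m]*1000,rcond=None)[0])
print(r.close_job())
```

```text
x [17.53623436 22.06582338 75.00519722 75.15632233] y [14.43737245 14.6464002  73.51214091 74.1267726 ] 0.07686698473826052
slope [-1.76068840e-02  2.90930845e-03  7.77515172e+01]
the job is handed in; nothing more can be done
None
```

Job handed in, but no verdict was returned: the block measured flush against both rails within about 1 mm, and the rod is held still by its head about 29 mm up, with the yellow band out, no red showing and the fingers clear of the block.

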